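# Find the toaster foot without a pad and shim it

### The job

The bun toaster rocks because one of its three front feet has lost the rubber pad beneath it, and nobody can see which from outside. Flick the red lift lever fully up to raise the toaster's front, feel under the feet with the orange-handled shim until you find the one where its tongue slides in instead of jamming, and leave the shim there, pushed fully home with its grip up against the toaster. Then push the lever fully down again to set the toaster on the shim, and do not disturb the lime timer in front of the receipt printer or the milk tin beside it.

Things in the scene. Friction and masses are not known exactly. Their poses are not given: they have to be found in the camera images.
- toaster: Steel bun toaster, fixed. Origin: on the counter under the middle of its black apron's front face; x is level and points in under the toaster, y to its left. Plinth 250 mm wide (y), x 0 to 230 mm, top 56 mm high, tray lip 64 mm high; the housing (206 mm high) starts at x=79 mm. Apron lower edge 6 mm up, 11 with the lever up. Behind the apron hide three feet, each marked by a bolt head.
- foot_l (a point): Point on the counter under the centre of the left front foot (toaster frame x=42, y=+70 mm); axes as the toaster's. Exactly one of the three feet has no pad, a different one every time, hidden by the apron: there, with the lever up, the tongue slides in its full 72 mm till the grip meets the apron.
- foot_m (a point): Point on the counter under the centre of the middle front foot (toaster frame x=42, y=0 mm), axes as the toaster's. The feet are 32 mm across, their undersides 5.6 mm above the counter, about 10 with the lever up. A foot that has its pad: a rubber disc 36 mm across, 6 mm thick, stuck fast to the counter and staying there; the tongue jams on it with its tip 24 mm behind the apron's front face.
- foot_r (a point): Point on the counter under the centre of the right front foot (toaster frame x=42, y=-70 mm); axes as the toaster's.
- lift_lever (a joint): Lever on the toaster's left flank, rad: 0 = fully down (arm level, pointing to the robot), 0.9 = fully up (end stop; the front rises 4 mm at the feet, and tilted 0.025 rad). Stiff (about 4 N at the bar), stays where it is left. Pivot axis parallel to the toaster's y, at toaster frame x=50, y=136, z=40 mm (rising to 44 with the front); the bar is 70 mm from it.
- lever_bar (a point): Centre of the lever's red sleeved bar: round, 16 mm thick, 36 mm long, parallel to the toaster's y. It can be pinched over its two ends (fingers closing along the toaster's y) or pushed. Lever down: toaster frame x=-20, y=147, z=40 mm; it swings up and back to x=9, z=100 mm at 0.9 rad.
- shim: Loose 80 g shim lying flat: orange grip 44 mm long, 24 wide, 20 high, and a flat metal tongue 6 mm thick, 26 wide, that sticks out 72 mm from the grip's front face, undersides level. Origin: on the underside, at the middle of the grip's front face; x along the tongue to its tip, z up. The grip (x=-44 to 0 mm) is too tall to go under the apron and is the stop.
- shim_tip (a point): Middle of the tongue's front end (shim frame x=72, z=3 mm).
- timer: Lime kitchen timer, 50x72x68 mm, loose, standing in front of the receipt printer, right of the toaster; origin under its middle. Bystander.
- milk_tin: Small milk tin, 75 mm across, 58 high, loose, right of the timer; origin under its middle. Bystander.

How it is judged:
By the outcome, as a careful person would: the job done as asked, in the order asked, and still so for the second after the job is handed in, with the robot touching nothing.
It also fails if it takes over 64 s, if anything falls off the work surface, if the arm or the gripper's body presses on something with over 40 N, if the wrist force passes 120 N, or if a joint passes its speed limit or range.

### The arm

A 6-joint arm with a two-finger parallel gripper is mounted at the origin on a cart in front of the work surface, level with it; the furniture and walls round the work are solid. World frame = base frame: x ahead of the robot, y to its left, z up, the work surface at z = 0. Lengths are in m, angles in rad, forces in N, time in s.
With the tool pointing down it reaches from about 0.275 to 1 m from the base axis. Payload 8.4 kg.
Tool frame: the origin (TCP) lies midway between the tips of the shut fingers; the grasp point (between the pads) lies 19 mm behind it; z points along the fingers, y is the line along which they close (so a half turn about z gives the same grasp; the last joint's range is limited). The gripper opens to 85 mm and grips with 20 to 120 N. Pads are 22 mm wide; open, the fingers measure 114 mm over their backs; the gripper's body (76 mm by 85 mm) begins 54 mm behind the grasp point. The pads swing forward as they close: fully open they stand 13 mm farther back than shut.
Start: joints at [-1.193, 0.353, 1.633, -0, 1.155, -0.002], TCP at [0.232, -0.58, 0.231] pointing down, gripper open.
Joint ranges: [-2.63, 2.63], [-0.92, 2.1], [0.06, 2.66], [-1.3, 4.44], [0, 2.69], [-3.02, 3.02]. Speed limits (rad/s): [2.22, 2.22, 2.79, 3.14, 3.14, 3.14].

### API

Orientations are given as a unit quaternion [x, y, z, w].
In Python, from workcell import bot, claw, kinematics, optics, ticket, spotter gives the robot as it stands. Calls block until the motion is done:
- bot.reach(position, orientation): joint-space move of the TCP to a pose.
- bot.servo_line(position, ori=None, velocity=0.15): straight line of the TCP; ori=None keeps the orientation; velocity is the mean speed in m/s.
- bot.goto_joints(angles): joint-space move.
- claw.move_gripper(opening, strength=None): finger opening in m; strength is the grip in N (None keeps the last); returns when the fingers have stopped.
- bot.dwell(seconds).
- kinematics.solve_ik(position, orientation): joint angles nearest the present ones, or None.
- optics.read_camera(name): name is "side" or "top"; returns a dict with "frame" (384x512x3 uint8, red, green, blue), "intrinsics" (3x3 intrinsics, pixels), "dist" ([k1, k2, p1, p2, k3] as OpenCV has them; the pictures are not rectified), "view" (4x4, takes a point from world to camera coordinates). Camera axes: x right, y down, z forward; pixel columns grow to the right and rows downward; lengths in m; the calibration is good to about 2 mm. A picture is of the moment at which its call begins. There is no depth.
A pose or a line that the arm cannot do raises bot.IKError and nothing moves.
- ticket.hand_in(): hands the job in; it is judged then, once.
Trained networks look in a picture, given as the dict that the camera call returned (one of the last four; its "shot" number tells which), for a name from the list of things; names that differ only in an ending like _2 or _b are one class to them, and where a whole thing is asked for, a point or a joint stands for the part that bears it (a point fixed in the world has none). Each returns a list of dicts, best first, with "score" (0 to 1); they miss things now and then, are a little off and sometimes report something else, mostly with a low value. They report only what shows in the picture. A call takes as long as a camera call.
- spotter.silhouettes(picture, thing): "mask" (384x512 bool, what is visible of it) and "uv" ([column, row] in pixels, amid what is visible of it).
Readings, each from a call of its own:
- bot.read_time_s(): time.
- bot.read_joint_pos(): joint angles.
- bot.read_joint_vel(): joint speeds.
- bot.read_joint_efforts(): joint torques, N m.
- bot.read_position(): TCP position.
- bot.read_orientation(): TCP orientation.
- bot.read_wrist_force(): force on the tool from outside, world axes, zero at the start.
- bot.read_ft_torque(): the same for the moment, N m.
- bot.read_gripper_width(): finger opening in m.
- bot.read_grip_force(): force on a finger pad.
Only numpy, scipy, OpenCV 4.12 (cv2) and the standard library are available. Lean on these libraries where they do the work, as an engineer would, in place of code of your own. Each camera call takes 0.05 s, during which the arm holds its last target. There are 200 camera calls.

## Working session

There is one attempt and no reset: what is moved stays moved. The work goes in short steps, each a Python script; the robot and the scene stay as the last script left them, time stands still between calls to the robot, and variables do not carry over. Pictures are saved under pics/ and viewed, at most 10 in all, crops included, and the job is handed in when it is done.

```bash
mkdir -p pics; ls; python3 - <<'E'
from workcell import bot, optics, spotter
import cv2,numpy as np
print(bot.read_time_s())
for n in ("side","top"):
    p=optics.read_camera(n); cv2.imwrite(f"pics/{n}0.png",p["frame"][:,:,::-1])
    print(n,p["intrinsics"].tolist(),p["dist"],np.round(p["view"],4).tolist())
    for t in ("toaster","shim","timer","milk_tin","lift_lever"):
        for r in spotter.silhouettes(p,t)[:2]: 
            m=r["mask"]; ys,xs=np.nonzero(m); print(t,round(r["score"],2),np.round(r["uv"]),m.sum(),xs.min(),xs.max(),ys.min(),ys.max())
print(bot.read_time_s(),bot.read_orientation())
E
```

```text
pics
workcell.py
0.0
side [[412.75332944402345, 0.0, 252.81941130345686], [0.0, 412.75332944402345, 193.68764127935873], [0.0, 0.0, 1.0]] [-0.05827685  0.          0.          0.          0.        ] [[-0.8631, -0.5051, -0.0005, 0.5245], [-0.2642, 0.4523, -0.8518, 0.1339], [0.4305, -0.7351, -0.5238, 0.9287], [0.0, 0.0, 0.0, 1.0]]
toaster 0.87 [183. 197.] 11885 127 249 129 256
shim 0.75 [310. 181.] 244 296 322 173 192
timer 0.6 [274. 175.] 531 259 283 160 189
milk_tin 0.88 [290. 160.] 559 278 301 147 173
lift_lever 0.68 [229. 246.] 379 208 249 241 256
top [[389.79207293073426, 0.0, 254.38538317475897], [0.0, 389.79207293073426, 193.63682903725837], [0.0, 0.0, 1.0]] [-0.12292925  0.          0.          0.          0.        ] [[0.0202, -0.9998, -0.0044, 0.1065], [-0.9968, -0.0198, -0.0773, 0.5463], [0.0772, 0.0059, -0.997, 0.9793], [0.0, 0.0, 0.0, 1.0]]
toaster 0.78 [201. 144.] 11804 129 271 78 235
shim 0.62 [334. 220.] 433 317 347 204 242
timer 0.66 [312. 190.] 564 296 327 177 197
milk_tin 0.89 [356. 187.] 833 337 371 174 203
lift_lever 0.65 [178. 219.] 256 167 185 199 234
0.6 [ 9.82023205e-01  1.88760232e-01 -1.17627527e-05  2.11153829e-06]
```

View pics/side0.png

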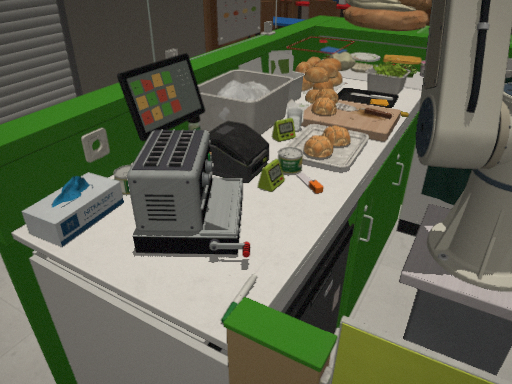

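View pics/top0.png

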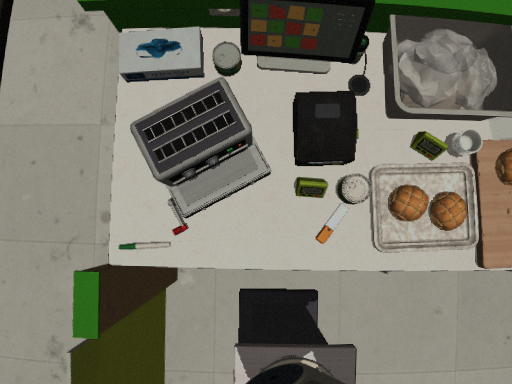

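The side view shows the toaster at (183,197), the red lever bar at (246,249), the orange grip at (316,186) and the tongue tip near (300,175). In the top view the bar is at (180,229), the grip at (325,235), the tongue tip near (342,207), the timer at (312,188) and the tin at (355,188). Next I fit the models to the masks.

```bash
cat > h.py <<'E'
import cv2,numpy as np
from workcell import bot,claw,kinematics,optics,ticket,spotter
from scipy.optimize import minimize,least_squares
from scipy.spatial.transform import Rotation as R
def proj(p,X):
    V=p["view"]; return cv2.projectPoints(np.asarray(X,float).reshape(-1,3),cv2.Rodrigues(V[:3,:3])[0],V[:3,3],p["intrinsics"],p["dist"])[0][:,0]
def ray(p,uv):
    q=cv2.undistortPoints(np.array([[uv]],float),p["intrinsics"],p["dist"])[0,0]
    V=p["view"]; Rm=V[:3,:3]; return -Rm.T@V[:3,3], Rm.T@np.array([q[0],q[1],1])
def tri(ps,uvs):
    A=[];b=[]
    for p,uv in zip(ps,uvs):
        o,d=ray(p,uv); d/=np.linalg.norm(d); M=np.eye(3)-np.outer(d,d); A.append(M);b.append(M@o)
    A=np.vstack(A);b=np.hstack(b); x=np.linalg.lstsq(A,b,rcond=None)[0]; return x,np.abs(A@x-b).max()
def onz(p,uv,z):
    o,d=ray(p,uv); return o+d*(z-o[2])/d[2]
def box(x0,x1,y0,y1,z0,z1): return np.array([[x,y,z] for x in(x0,x1) for y in(y0,y1) for z in(z0,z1)])/1000
def tf(q,X):
    c,s=np.cos(q[2]),np.sin(q[2]); X=np.asarray(X,float).reshape(-1,3); return np.c_[q[0]+c*X[:,0]-s*X[:,1],q[1]+s*X[:,0]+c*X[:,1],X[:,2]]
def sil(p,q,boxes,S=4):
    m=np.zeros((384*S,512*S),np.uint8)
    for b in boxes: cv2.fillConvexPoly(m,cv2.convexHull(np.round((proj(p,tf(q,b))+.5)*S).astype(np.int32)),255)
    return cv2.resize(m,(512,384),interpolation=cv2.INTER_AREA)/255.
def fitsil(ps,ms,boxes,q0,steps=(.02,.02,.1)):
    f=lambda q:sum(np.abs(sil(p,q,boxes)-m).sum()/m.sum() for p,m in zip(ps,ms))
    best=None
    q=np.array(q0,float)
    for k in range(3):
        s=np.vstack([q]+[q+np.eye(3)[i]*steps[i]/(k+1)*(-1)**k for i in range(3)])
        r=minimize(f,q,method="Nelder-Mead",options=dict(initial_simplex=s,xatol=1e-4,fatol=1e-4)); q=r.x
    return q,r.fun
TO=[box(0,230,-125,125,5,56),box(0,15,-125,125,5,64),box(79,230,-125,125,50,206)]
SH=[box(-44,0,-12,12,0,20),box(0,72,-13,13,0,6)]
E
cat > m.py <<'E'
from h import *
ps=[optics.read_camera(n) for n in("side","top")]
def blob(p,f,near):
    hsv=cv2.cvtColor(p["frame"],cv2.COLOR_RGB2HSV); m=f(hsv).astype(np.uint8)
    n,l,st,c=cv2.connectedComponentsWithStats(m,connectivity=8); i=[j for j in range(1,n) if st[j,4]>15]
    j=min(i,key=lambda j:np.hypot(*(c[j]-near))); return c[j],l==j,st[j]
red=lambda h:((h[...,0]<5)|(h[...,0]>172))&(h[...,1]>150)&(h[...,2]>60)
org=lambda h:(h[...,0]>3)&(h[...,0]<18)&(h[...,1]>140)&(h[...,2]>90)
rb=[blob(p,red,n) for p,n in zip(ps,[(246,249),(180,229)])]
ob=[blob(p,org,n) for p,n in zip(ps,[(316,186),(325,235)])]
print([ (b[0],b[2]) for b in rb+ob]); bar=tri(ps,[b[0] for b in rb]); print("bar",bar); print("grip",tri(ps,[b[0] for b in ob]))
def msk(t): return [spotter.silhouettes(p,t)[0]["mask"].astype(float) for p in ps]
tm=msk("toaster"); a=onz(ps[1],(182,214),.064);b=onz(ps[1],(270,173),.064); y=a-b; yaw=np.arctan2(y[1],y[0])-np.pi/2; print(a,b,np.linalg.norm(y),yaw)
q,f=fitsil(ps,tm,TO,[*((a+b)/2)[:2],yaw]); print("toaster",q,f); print("bar pred",tf(q,[-.02,.147,.04]))
for i in(0,1): print(fitsil(ps[i:i+1],tm[i:i+1],TO,q))
g=onz(ps[1],ob[1][0],.015); t=onz(ps[1],(342,207),.006); d=t-g; ys=np.arctan2(d[1],d[0]); o=g+d/np.linalg.norm(d)*.022
sm=[np.maximum(m,b[1]) for m,b in zip(msk("shim"),ob)]
s,f=fitsil(ps,sm,SH,[o[0],o[1],ys]); print("shim0",o,ys,"fit",s,f)
for i in(0,1): print(fitsil(ps[i:i+1],sm[i:i+1],SH,s))
for n,z,t in(("timer",.034,(.05,.072,.068)),("milk_tin",.029,0)):
    r=[spotter.silhouettes(p,n)[0]["uv"] for p in ps]; print(n,tri(ps,r))
np.savez("q.npz",q=q,s=s,bar=bar[0])
out=[]
for p,(x,y0) in zip(ps,((120,120),(120,120))):
  im=cv2.resize(p["frame"][:,:,::-1][y0:y0+144,x-0:x+240],None,fx=3.3,fy=2*1.0*1.65,interpolation=cv2.INTER_CUBIC)[:300*2] if 0 else p["frame"][:,:,::-1].copy()
  k=4 if 0 else 1
  big=cv2.resize(im[150:262,110:360] if p is ps[0] else im[150:250,110:360],None,fx=3.2,fy=3.2,interpolation=cv2.INTER_CUBIC)[:298]
  off=np.array([110,150])
  for qq,B in((q,TO),(s,SH)):
    for b in B:
      uv=(proj(p,tf(qq,b))-off+.5)*3.2
      for i in range(8):
        for j in range(i): 
          if bin(i^j).count("1")==1: cv2.line(big,*[tuple(map(int,uv[e])) for e in(i,j)],(0,255,255) if B is TO else (255,0,255),1)
  out.append(big)
cv2.imwrite("pics/ov.png",np.vstack(out)[:600,:800])
E
python3 m.py
```

```text
[(array([246.01204819, 249.27710843]), array([243, 242,   7,  15,  83], dtype=int32)), (array([179.32352941, 229.30882353]), array([173, 224,  14,  11,  68], dtype=int32)), (array([316.63106796, 186.23300971]), array([310, 180,  13,  13, 103], dtype=int32)), (array([323.98639456, 234.27210884]), array([316, 226,  17,  17, 147], dtype=int32))]
bar (array([0.44794657, 0.30372808, 0.04087313]), np.float64(0.0009201792247253149))
grip (array([ 0.44081214, -0.06573276,  0.01020901]), np.float64(0.0023136889250692794))
[0.48702129 0.29421341 0.064     ] [0.59266049 0.07960852 0.064     ] 0.23919636589085178 0.4574282038090529
toaster [0.53690259 0.17564148 0.55635855] 0.1984549850450295
bar pred [[0.4422886  0.28990955 0.04      ]]
(array([0.53646107, 0.17257496, 0.56706092]), np.float64(0.06243780352377638))
(array([0.53336907, 0.18388788, 0.51857061]), np.float64(0.11731208796803014))
shim0 [ 0.46137238 -0.07612029  0.01272016] -0.5944102059326495 fit [ 0.46160449 -0.07801485 -0.63262671] 0.35316682856628884
(array([ 0.46233384, -0.08254354, -0.65553682]), np.float64(0.1323607843137255))
(array([ 0.46219778, -0.07716167, -0.62821448]), np.float64(0.09915452419499908))
timer (array([0.43044457, 0.263842  , 0.20686454]), np.float64(0.0200191203520817))
milk_tin (array([ 0.56155683, -0.14282781,  0.0346787 ]), np.float64(0.0029020362548118905))
```

View pics/ov.png

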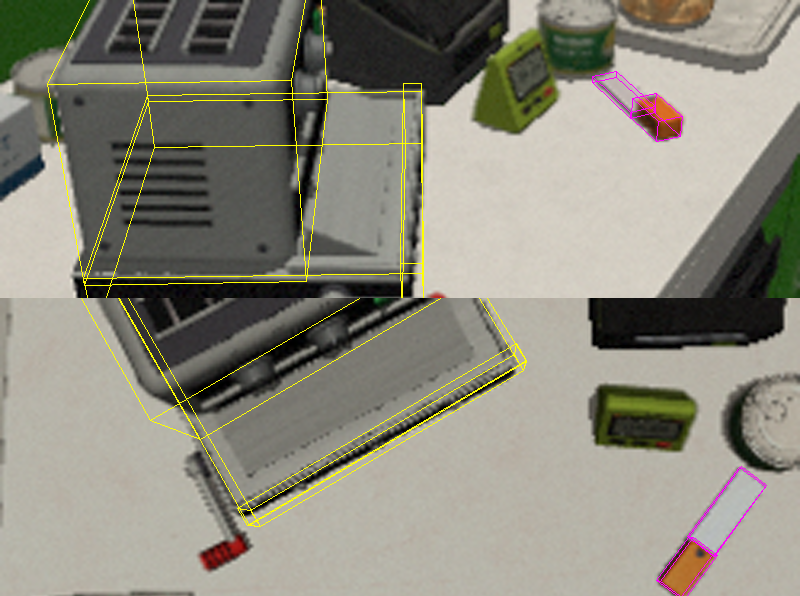

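The shim model lies on the shim. The toaster model's housing is wider than the real one and biases the fit, so I'll zoom in on the plinth and fit its corners.

```bash
python3 - <<'E'
import cv2,numpy as np
s=cv2.imread("pics/side0.png");t=cv2.imread("pics/top0.png")
A=cv2.resize(s[165:261,130:260],None,fx=6,fy=6,interpolation=cv2.INTER_CUBIC)
B=cv2.resize(t[155:245,160:290],None,fx=6,fy=6,interpolation=cv2.INTER_CUBIC)
for n,I,o in(("zs",A,(130,165)),("zt",B,(160,155))):
    for i in range(0,I.shape[1],60): cv2.putText(I,str(o[0]+i//6),(i,10),0,.35,(0,0,255)); cv2.line(I,(i,0),(i,I.shape[0]),(0,255,255),1) if 0 else cv2.line(I,(i,12),(i,18),(0,0,255))
    for i in range(0,I.shape[0],60): cv2.putText(I,str(o[1]+i//6),(0,i+4),0,.35,(0,0,255))
    cv2.imwrite(f"pics/{n}.png",I)
E
```

```text
(no output)
```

View pics/zs.png

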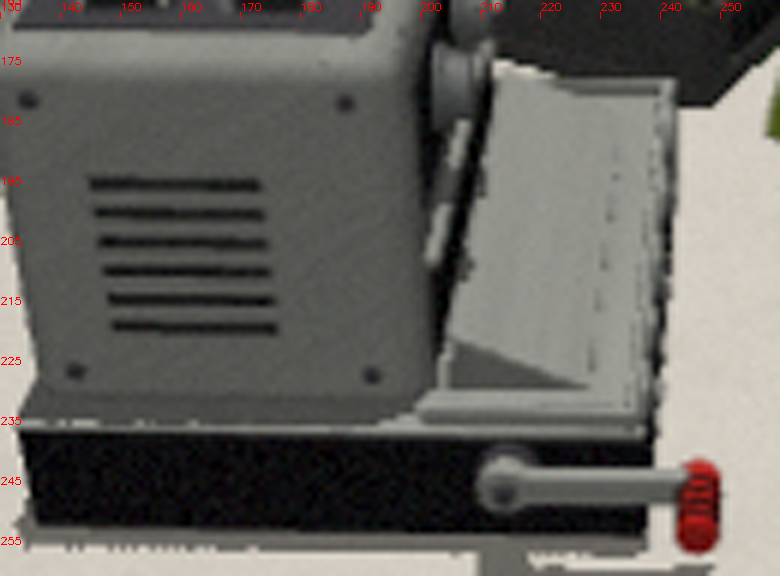

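View pics/zt.png

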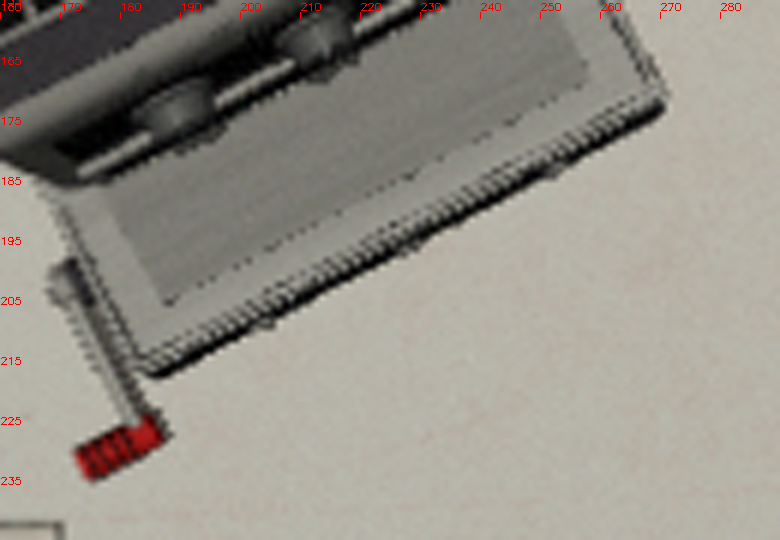

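Zooms: the apron's lower corners are at about (186,217.7) and (270,173) in the top view and (237.5,253.5) in the side view. The bolt heads in the top view are near (204,209), (227,196) and (252,183.5).

```bash
python3 - <<'E'
from h import *
ps=[optics.read_camera(n) for n in("side","top")]
z=np.load("q.npz"); q0=z["q"]
C=[(1,(186,217.7),(0,.125,.006)),(1,(270,173),(0,-.125,.006)),(0,(237.3,253.5),(0,.125,.006)),(0,(135.5,252.5),(.23,.125,.006)),
(0,(246.2,249.3),(-.02,.147,.04)),(1,(179.2,229.5),(-.02,.147,.04)),(0,(242,178),(0,-.125,.064))]
def f(q): return np.hstack([proj(ps[c],tf(q,x))[0]-uv for c,uv,x in C])
r=least_squares(f,q0,loss="soft_l1"); print(r.x); print(f(r.x).reshape(-1,2).round(1))
q=r.x
for y,uv in((.07,(204,209)),(0,(227,196)),(-.07,(252,183.5))):
    w=onz(ps[1],uv,.025); c,s=np.cos(q[2]),np.sin(q[2]); d=w[:2]-q[:2]; print(y,c*d[0]+s*d[1],-s*d[0]+c*d[1])
print("bar",tf(q,[-.02,.147,.04]),z["bar"])
for p in ps: print([(round(t["score"],2),np.round(t["uv"]),onz(p,t["uv"],.034).round(3)) for t in spotter.silhouettes(p,"timer")[:3]])
np.savez("q.npz",q=q,s=z["s"],bar=z["bar"])
E
```

```text
[0.53736107 0.1841788  0.50837615]
[[ 0.4  0.9]
 [ 1.   0.8]
 [-0.2  1.3]
 [-0.9  0.6]
 [-0.6 -0. ]
 [ 0.7  0. ]
 [-0.3 -1.1]]
0.07 -0.0012076280291797546 0.07074076133607872
0 0.0006544471170934922 0.00320494906772579
-0.07 -0.0009932216391856721 -0.06835023725495912
bar [[0.44833671 0.30285342 0.04      ]] [0.44794657 0.30372808 0.04087313]
[(0.6, array([273., 177.]), array([ 0.551, -0.015,  0.034]))]
[(0.6, array([200., 150.]), array([0.653, 0.259, 0.034])), (0.56, array([310., 187.]), array([ 0.563, -0.025,  0.034]))]
```

The toaster pose is consistent: residuals are about 1 px, the bolt heads agree to 3 mm, and the bar to 1 mm. I'll raise the lever by pinching the outer part of the bar front to back, clear of the flank.

```bash
cat >> h.py <<'E'
Z=np.load("q.npz"); q=Z["q"]; s=Z["s"]; YAW=q[2]
def down(yaw): return (R.from_euler("z",yaw)*R.from_euler("x",np.pi)).as_quat()
def best(pos,yaw):
    c=[]
    for k in(-1,0,1):
        j=kinematics.solve_ik(list(pos),down(yaw+k*np.pi))
        if j is not None: c.append((abs(j[5]),yaw+k*np.pi))
    return min(c)[1]
def T(x,y,z): return tf(q,[x,y,z])[0]
def barpos(th,piv=.04): return T(.05-.07*np.cos(th),.157,piv+.07*np.sin(th)-.010)
E
cat > up.py <<'E'
from h import *
y=best(T(-.02,.157,.2),YAW+np.pi/2); o=down(y); print(y, kinematics.solve_ik(list(barpos(0)),o))
claw.move_gripper(.05,50)
bot.reach(list(T(-.02,.157,.16)),o)
bot.servo_line(list(barpos(0)),velocity=.12)
claw.move_gripper(0.0,50); print("w",bot.read_gripper_width(),bot.read_time_s(),bot.read_wrist_force())
for th in np.arange(.15,.96,.1): 
    bot.servo_line(list(barpos(min(th,.94),.04+.004*min(th/.9,1))),velocity=.1)
print(bot.read_wrist_force(),bot.read_gripper_width(),bot.read_position()-barpos(.94,.044))
claw.move_gripper(.05); bot.servo_line(list(T(-.02,.157,.2)),velocity=.2); print(bot.read_time_s())
bot.reach([.40,.05,.22],o)
from workcell import optics
ps=[optics.read_camera(n) for n in("side","top")]
I=np.vstack([cv2.resize(p["frame"][150:260,120:350,::-1],None,fx=2.7,fy=2.7,interpolation=cv2.INTER_CUBIC) for p in ps])
cv2.imwrite("pics/up.png",I)
for p in ps: print(proj(p,T(.009,.147,.1)))
print(bot.read_time_s())
E
python3 up.py
```

```text
2.07917247626869 [ 6.09712347e-01  5.02456599e-01  1.95181203e+00 -4.44089210e-16
  6.87324025e-01  1.01336197e-01]
w 0.013091197589903576 6.6 [ 1.19781017 -0.29767696  3.1356586 ]
[-17.92139505  -7.85049143  11.75164327] 0.013492321794038378 [-0.00467536 -0.00267681 -0.00042685]
10.0167
[[231.18150986 226.29409333]]
[[169.45979779 219.02841675]]
11.15
```

View pics/up.png

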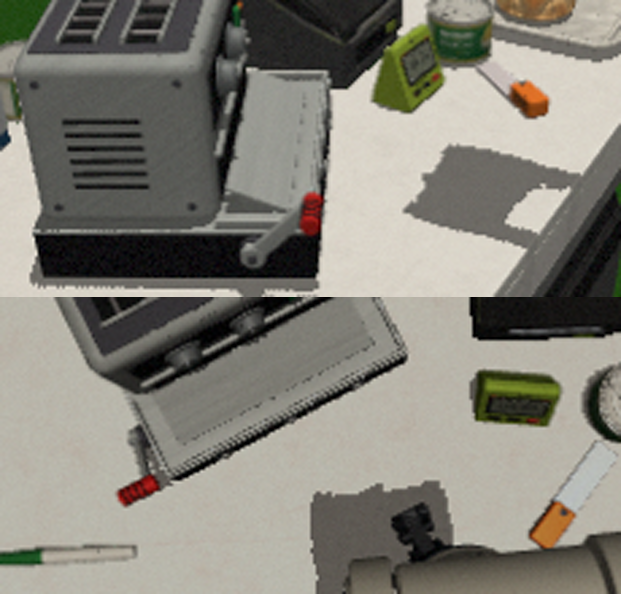

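The lever is up, but the bar sits at side (235.6,229.3) and top (171,221.5), which is short of the predicted full-up pixels. I'll measure the angle.

```bash
cat > ang.py <<'E'
from h import *
def angle():
    ps=[optics.read_camera(n) for n in("side","top")]; uv=[]
    for p in ps:
        h=cv2.cvtColor(p["frame"],cv2.COLOR_RGB2HSV); m=(((h[...,0]<5)|(h[...,0]>172))&(h[...,1]>150)&(h[...,2]>60)).astype(np.uint8)
        n,l,st,c=cv2.connectedComponentsWithStats(m); g=proj(p,T(0,.147,.085))[0]
        j=min([j for j in range(1,n) if st[j,4]>25],key=lambda j:np.hypot(*(c[j]-g))); uv.append(c[j])
    th=np.linspace(-.1,1.1,241)
    e=[sum(np.sum((proj(p,T(.05-.07*np.cos(t),.147,.04+.004*min(max(t,0)/.9,1)+.07*np.sin(t)))[0]-u)**2) for p,u in zip(ps,uv)) for t in th]
    x,r=tri(ps,uv); d=x[:2]-q[:2]; c,sn=np.cos(YAW),np.sin(YAW)
    print("angle",th[np.argmin(e)],min(e),"bar T",c*d[0]+sn*d[1],-sn*d[0]+c*d[1],x[2],r)
if __name__=="__main__": angle()
E
python3 ang.py
```

```text
angle 0.8150000000000002 1.034843290588248 bar T 0.0025811194927982117 0.14699883649850876 0.09357204838038297 0.0012495086369286312
```

The bar measures 0.815 rad: the tight pinch resisted the bar's turning. I'll cage it loosely and push on to the stop.

```bash
cat > up2.py <<'E'
from h import *
from ang import angle
o=down(best(T(0,.157,.2),YAW+np.pi/2))
u=np.array([np.cos(YAW),np.sin(YAW)])
claw.move_gripper(.045,30); bot.reach(list(T(.003,.157,.17)),o); bot.servo_line(list(T(.003,.157,.080)),velocity=.12)
claw.move_gripper(.022)
for x in np.arange(.008,.031,.0025):
    bot.servo_line(list(T(x,.157,.080+min(max(x-.006,0),.006))),velocity=.05)
    f=bot.read_wrist_force(); p=bot.read_position(); print(round(x,4),f.round(1),round((p[:2]-q[:2])@u,4))
    if -f[:2]@u>22: break
claw.move_gripper(.045); bot.servo_line(list(T(.0,.157,.2)),velocity=.2)
bot.reach([.40,.05,.22],o); angle(); print(bot.read_time_s())
E
python3 up2.py
```

```text
0.008 [-4.1 -2.6  3.7] 0.0071
0.0105 [-5.7 -2.1  3.8] 0.0093
0.013 [-8.  -3.7  6.5] 0.0107
0.0155 [-15.4  -7.9  11.6] 0.011
0.018 [-18.5 -10.2  15.3] 0.0121
0.0205 [-22.2 -11.1  16.5] 0.0132
angle 0.9450000000000002 0.8944714834335206 bar T 0.009492565716296066 0.14698368255222088 0.09977449061642059 0.0011524046153576495
17.5917
```

The bar is now at (9.5, 99.8) mm, so the lever is fully up. Next I grasp the shim.

```bash
cat > grab.py <<'E'
from h import *
G=-.027
def shim(x,y,z,sy=None): return tf(s,[x,y,z])[0]
y=best(shim(G,0,.1),s[2]); print(y, best(T(-.1,0,.1),YAW)) 
o=down(y); claw.move_gripper(.055,60)
bot.reach(list(shim(G,0,.10)),o); bot.servo_line(list(shim(G,0,.003)),velocity=.1); print(bot.read_wrist_force())
claw.move_gripper(0,60); print("w",bot.read_gripper_width(),bot.read_grip_force())
bot.servo_line(list(shim(G,0,.12)),velocity=.15); print("w",bot.read_gripper_width(),bot.read_wrist_force())
y2=y-s[2]+YAW; y2=y2 if kinematics.solve_ik(list(T(-.16,-.07,.12)),down(y2)) is not None else y2+np.pi
bot.reach(list(T(-.15+G,-.07,.12)),down(y2)); print(y2,bot.read_joint_pos(),bot.read_time_s())
p=optics.read_camera("side"); pt=optics.read_camera("top")
I=np.vstack([cv2.resize(a["frame"][r:r+110,140:370,::-1],None,fx=2.7,fy=2.7,interpolation=cv2.INTER_CUBIC) for a,r in((p,120),(pt,150))])
cv2.imwrite("pics/grab.png",I)
E
python3 grab.py
```

```text
-3.77421936288442 0.5083761494737937
[-0.15861956 -0.06324745  0.20847829]
w 0.022881831071887865 58.83294224739075
w 0.02252372185248083 [-0.75876197  0.33334449 -0.85589618]
-2.6332165041159996 [ 8.43992518e-02  1.92285317e-01  2.15918477e+00 -2.02970623e-04
  7.91098136e-01 -1.99247074e+00] 21.9
```

View pics/grab.png

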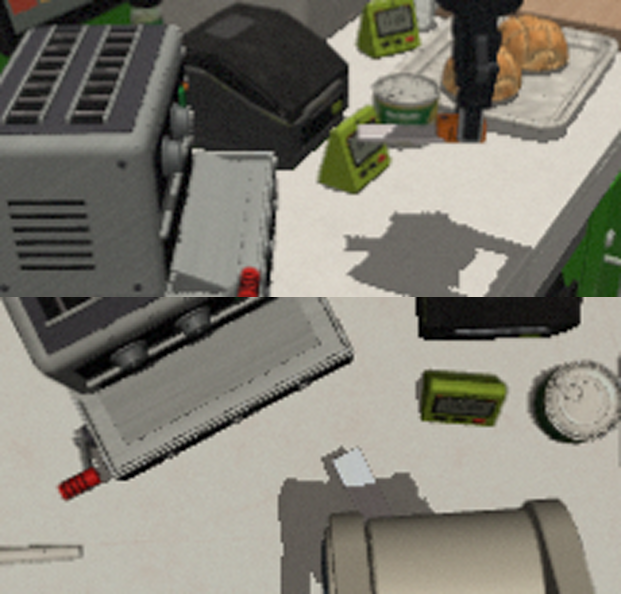

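The shim is held level, with the tongue pointing at the toaster. Now I probe.

```bash
cat > probe.py <<'E'
from h import *
o=down(-2.6332165); u=np.array([np.cos(YAW),np.sin(YAW)]); ZP=.0045
def at(d,y,z): return list(T(d-.099,y,z))
for name,y in(("r",-.07),("m",0),("l",.07)):
    bot.reach(at(-.04,y,.06),o); bot.servo_line(at(-.02,y,ZP),velocity=.1)
    f0=bot.read_wrist_force(); bot.servo_line(at(.014,y,ZP),velocity=.06); jam=False
    for d in np.arange(.018,.0441,.003):
        bot.servo_line(at(d,y,ZP),velocity=.05); f=bot.read_wrist_force()-f0; fx=-f[:2]@u
        if fx>8: jam=True; break
    print(name,"jam" if jam else "free",round(d,4),f.round(1),bot.read_gripper_width(),round(bot.read_time_s(),1))
    if not jam: break
    bot.servo_line(at(-.02,y,ZP),velocity=.1); bot.servo_line(at(-.02,y,.03),velocity=.1)
if not jam: print("found",name,y)
E
python3 probe.py
```

```text
r jam 0.027 [-6.8 -5.5  3. ] 0.0225082183881499 24.8
m free 0.042 [ 0.7  0.8 -1.6] 0.022251681776000072 30.0
found m 0
```

The right foot jams at about 25 mm, as expected, and the middle is free past 42 mm. I'll push home there until the grip meets the apron.

```bash
cat > home.py <<'E'
from h import *
o=down(-2.6332165); u=np.array([np.cos(YAW),np.sin(YAW)]); ZP=.0045
def at(d,y,z): return list(T(d-.099,y,z))
f0=bot.read_wrist_force(); bot.servo_line(at(.062,0,ZP),velocity=.05)
bot.servo_line(at(.064,0,.003),velocity=.03)
for d in np.arange(.066,.086,.002):
    bot.servo_line(at(d,0,.003),velocity=.04); f=bot.read_wrist_force()-f0; fx=-f[:2]@u; print(round(d,4),f.round(1))
    if fx>10: break
p=bot.read_position(); print("x",(p[:2]-q[:2])@u+.099)
claw.move_gripper(.045)
p=bot.read_position(); bot.servo_line(list(p+[-.004*u[0],-.004*u[1],.12]),velocity=.15)
bot.reach([.38,.05,.22],down(best([.38,.05,.22],YAW+np.pi/2))); print(bot.read_time_s())
P=[optics.read_camera(n) for n in("side","top")]
I=np.vstack([cv2.resize(a["frame"][r:r+74,160:290,::-1],None,fx=4,fy=4,interpolation=cv2.INTER_CUBIC) for a,r in zip(P,(175,160))])
cv2.imwrite("pics/home.png",I)
E
python3 home.py
```

```text
0.066 [-1.7 -0.5  7.2]
0.068 [-2.6 -0.8  6.5]
0.07 [-3.  -0.9  7.2]
0.072 [-2.8 -0.9  8.2]
0.074 [-7.1 -4.7 15.4]
0.076 [-13.1  -8.6  23.7]
x 0.07179632093102432
34.825
```

View pics/home.png

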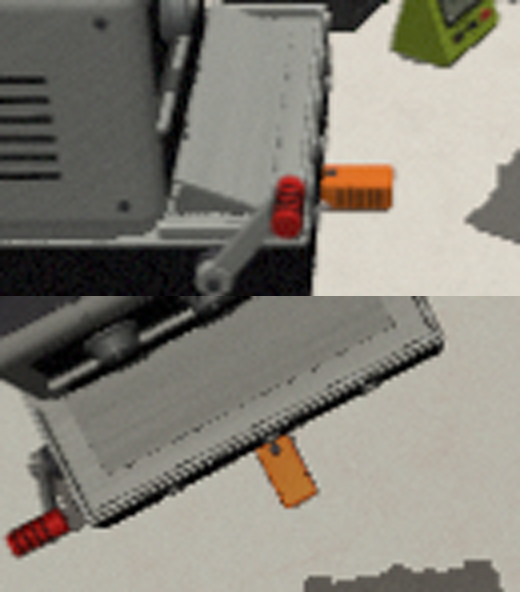

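The grip sits against the apron under the middle bolt (side ~(250,222), top ~(231,201)), with depth 71.8 mm. Now I push the lever down from above along its arc.

```bash
cat > dn.py <<'E'
from h import *
from ang import angle
o=down(best(T(0,.157,.2),YAW+np.pi/2))
def top(th,over): return list(T(.05-.07*np.cos(th),.157,.04+.004*max(th,0)/.9+.07*np.sin(th)+.008-over))
claw.move_gripper(0,40); bot.reach(list(T(.007,.157,.16)),o); bot.servo_line(top(.9,-.005),velocity=.12)
for th in np.arange(.8,-.01,-.1): bot.servo_line(top(th,.002),velocity=.1)
print(bot.read_wrist_force())
for ov in np.arange(.003,.02,.002):
    bot.servo_line(top(0,ov),velocity=.04); f=bot.read_wrist_force(); print(ov,f.round(1),bot.read_position()[2])
    if f[2]>20: break
bot.servo_line(list(T(-.02,.157,.2)),velocity=.2)
bot.reach([.36,-.1,.25],o); angle(); print(bot.read_time_s())
P=[optics.read_camera(n) for n in("side","top")]
I=np.vstack([cv2.resize(a["frame"][r:r+100,140:380,::-1],None,fx=3,fy=3,interpolation=cv2.INTER_CUBIC) for a,r in zip(P,(160,155))])
cv2.imwrite("pics/dn.png",I)
E
python3 dn.py
```

```text
[-5.19258651 -4.19599266 20.50983416]
0.003 [-7.7 -3.7 30.6] 0.04725766883102149
angle 0.05000000000000002 0.6277215006895439 bar T -0.019687683018948007 0.14752076549047477 0.04421263433447138 0.0010901675180583492
42.225
```

View pics/dn.png

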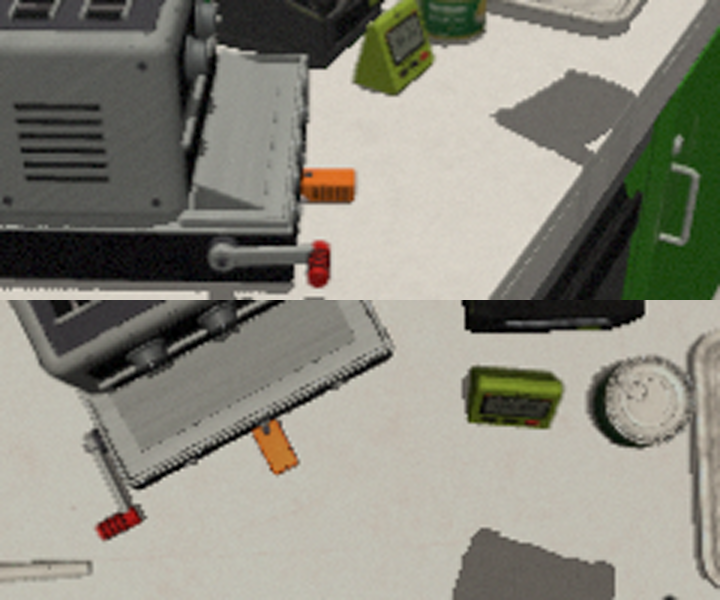

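The lever is down, the shim is still home, and the bystanders haven't moved. But the bar reads 3 mm high (0.05 rad), so I'll press it again with a dwell.

```bash
cat > dn2.py <<'E'
from h import *
from ang import angle
o=down(best(T(0,.157,.2),YAW+np.pi/2))
claw.move_gripper(0,40); bot.reach(list(T(-.024,.157,.10)),o); bot.servo_line(list(T(-.024,.157,.056)),velocity=.1)
for z in np.arange(.053,.034,-.0015):
    bot.servo_line(list(T(-.024,.157,z)),velocity=.05); f=bot.read_wrist_force(); print(round(z,4),f.round(1),bot.read_position()[2].round(4))
    if f[2]>32: break
bot.dwell(.4); print(bot.read_wrist_force().round(1),bot.read_position()[2])
bot.servo_line(list(T(-.024,.157,.16)),velocity=.15)
bot.reach([.36,-.1,.25],o); angle(); print(bot.read_time_s())
E
python3 dn2.py
```

```text
0.053 [ 0.  -0.1  0.5] 0.0533
0.0515 [-1.  -0.5  4.2] 0.0519
0.05 [-1.   0.3  7. ] 0.0505
0.0485 [-3.8 -0.7  9.4] 0.0492
0.047 [-3.5 -2.1 13.3] 0.0479
0.0455 [-6.7 -4.4 25.3] 0.0473
0.044 [-10.9  -5.9  37.7] 0.0468
[-9.3 -6.4 38.5] 0.046811906193400865
angle 0.05000000000000002 0.6277215006895439 bar T -0.019687683018948007 0.14752076549047477 0.04421263433447138 0.0010901675180583492
49.5083
```

The lever reaches its stop when pressed and springs back to the same spot. That fits the 6 mm tongue filling a 5.6 mm gap, and pressing harder would not change it. I'll hand in.

```bash
python3 -c "
from workcell import ticket
print(ticket.hand_in())"
```

```text
the job is handed in; nothing more can be done
None
```

The job is handed in, verdict not shown: the shim is fully home under the middle foot, which was the one missing its pad, but the lever rests about 0.05 rad above fully down, because it reaches its stop when pressed and springs back, probably off the 6 mm tongue in the 5.6 mm gap; the timer and milk tin looked undisturbed in the last picture.

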